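# Start the clamp knob on a sample carrier

## Robot

A 6-joint arm with a two-finger parallel gripper is mounted at the origin on the work surface. World frame = base frame: x ahead of the robot, y to its left, z up, the work surface at z = 0. Lengths are in m, angles in rad, forces in N, time in s.
With the tool pointing down it reaches from about 0.425 to 1.125 m from the base axis. Payload 14.9 kg.
Tool frame: the origin (TCP) lies at the very end of the fingers, on their centre line; the grasp point (between the pads) lies 19 mm behind it; z points along the fingers, y is the line along which they close (so a half turn about z gives the same grasp; the last joint's range is limited). The gripper opens to 91 mm and grips with 3 to 60 N. Pads are 32 mm wide; open, the fingers measure 118 mm over their backs; the gripper's body (76 mm by 178 mm) begins 60 mm behind the grasp point.
Start: joints at [-1.344, 0.379, 1.734, -0, 1.028, -0.033], TCP at [0.18, -0.677, 0.214] pointing down, gripper open.
Joint ranges: [-2.77, 2.77], [-0.74, 2.19], [0, 2.66], [-1.06, 4.2], [0.31, 2.87], [-3.08, 3.08]. Speed limits (rad/s): [1.89, 1.89, 2.39, 3.14, 3.14, 3.14].

## Interface

Orientations are given as a 3x3 rotation matrix whose columns are the frame's x, y, z axes.
In Python, from cell import ctrl gives the robot as it stands.
- The arm moves only by the tool carry_out, never from a script. Its argument "motion" is a list of rows, each a list of 5 numbers: the shift along the tool's x, y, z in cm, then the turn about the tool's z in rad, then the finger opening in cm, from 0 to 9.12. A call has exactly 5 rows; each row is the pose to reach, as a shift and turn from the pose commanded when the call began, along the tool's axes at that moment; what a row does not reach only later rows make up. A row lasts 1/8 s, in which the tool goes at most 62.5 mm and 10.7 degrees, less where a joint would pass 70% of its speed; a pose out of reach is approached as far as the arm can. A call with a gripper value outside its range is refused whole. The fingers move at their own pace and stop on an object; "newtons" is the grip in N (left out, the last holds). Time passes only in rows, so rows that repeat a pose let the fingers close, or fill a call up. It gives the time, the measured TCP pose, the force, the opening and the grip force at its end, in the units of the state.
- ctrl.get_obs(): the state, without advancing time (a new reading comes with each control period).
- ctrl.get_image(name): name is "side" or "top"; returns the picture (480x640x3 uint8, blue, green, red); there is no depth.
- ctrl.camera_info(name): a dict with "vertical_fov" (degrees; the focal length in pixels is half the picture's height over the tangent of half this angle, whatever the lens; pixels are square), "cx", "cy" (the principal point, pixels), "T" (4x4, takes a point from camera to world coordinates). Camera axes: x right, y down, z forward; pixel columns grow to the right and rows downward; lengths in m; the calibration is good to about 2 mm. A picture is of the moment at which its call begins. camera_info takes no time and is no camera call.
- ctrl.hand_in(): hands the job in; it is judged then, once.
The state is a dict: "clock": time; "joints": joint angles; "joint_vel": joint speeds; "joint_efforts": joint torques, N m; "tcp_pos": TCP position; "orientation": TCP orientation; "force": force on the tool from outside, world axes, zero at the start; "ft_torque": the same for the moment, N m; "gripper_width": finger opening in m; "gripper_force": force on a finger pad.
Only numpy, scipy, OpenCV 4.12 (cv2) and the standard library are available. Lean on these libraries where they do the work, as an engineer would, in place of code of your own. Each camera call takes 0.05 s, during which the arm holds its last target. There are 200 camera calls.

## Task

The four-lobed knob on the clamp of the loaded sample carrier is standing high on its stud and has not caught the thread. Turn it backwards (counter-clockwise seen from above) until it drops about 10 mm onto the start of the thread, then forwards (clockwise) about a fifth of a turn, so that it stays down and is cleanly started, and let go. Do not turn it further forwards while it is still high, and leave the round knob of the empty carrier as it is.

Things in the scene. Friction and masses are not known exactly. Their poses are not given: they have to be found in the camera images.
- star_grip (a point): Black cross-shaped clamp knob of the loaded carrier (fixed metal plate, white tubes): point on its upright axis at mid-height of the lobes, moving with it; 84 mm above the bench while high. Lobes: two crossed bars along its x and y, 52 mm end to end, 17 wide, 18 tall; grip across opposite ends. Below: sleeve 38 mm wide; steel clamp arm, top 46 mm above the bench, nothing else higher near.
- star (a joint): Turn of that knob, rad, growing clockwise from above (forwards). Starts at 0.65 to 0.95, on top of the thread's first flight, which covers values over 0.5. Below 0.3 it is clear and can drop: 55 degrees back is enough from any start. Stops at -0.35 and 1.9. Turns freely (0.03 N m) above the flight and, once dropped, under it.
- star_drop (a joint): How far that knob has dropped, m: 0 high (start), 0.010 down at the thread. It (130 g) falls by its own weight when free; a gripper that holds it fast holds it up, so lower the hand 10 mm with it once it is turned back. Dropped and turned past 0.65 it is caught under the flight, and neither rises more than 2 mm nor sinks further.
- round_knob (a joint): Turn (rad, 0 at the start, clockwise from above positive) of the smooth round black knob, 52 mm across, top 83 mm above the bench, on the similar empty carrier alongside. Already tight and to be left alone, though it turns if touched. Which carrier is on the left varies.
There are look-alikes about, which are no part of the job. Leave any purple look-alike of the part that bears star_grip alone.

How it is judged:
On the way:
1. the four-lobed knob has been turned back and has dropped onto the start of the thread (value of joint star_drop above 0.0075 m and value of joint star below 0.45 rad), for 0.1 s.
At the end, for the whole second after the job is handed in: The four-lobed knob is down (dropped more than 7.5 mm) and turned forwards past 0.65 rad on its joint, caught under the flight (value of joint star_drop above 0.0075 m and value of joint star above 0.65 rad); the robot touches nothing.
It fails at once if the knob is forced further forwards (past 1.2 rad) while still high: cross-threaded (value of joint star above 1.2 rad and value of joint star_drop below 0.005 m).
It fails at once if the round knob is turned by more than 0.3 rad (value of joint round_knob above 0.3 rad or value of joint round_knob below -0.3 rad).
It also fails if it takes over 32 s, if anything falls off the work surface, if the arm or the gripper's body presses on something with over 40 N, if the wrist force passes 120 N, or if a joint passes its speed limit or range.

## Working session

There is one attempt and no reset: what is moved stays moved. The work goes in short steps, Python scripts to look and compute and a tool call to move; the robot and the scene stay as the last step left them, time stands still between calls to the robot, and variables do not carry over. Pictures are saved under pics/ and viewed, at most 10 in all, crops included, and the job is handed in when it is done.

Besides the shell and the picture viewer there is one more tool, called after "Emit:" as name([rows], argument=value, ...), one row to a line, values as JSON. carry_out: Moves the arm, as the interface text tells. Its arguments: {"type":"object","properties":{"motion":{"type":"array"},"newtons":{"type":"number"}},"required":["motion"]}

```bash
mkdir -p pics
python3 - <<'E'
from cell import ctrl
import cv2,numpy as np
for n in("top","side"):
    cv2.imwrite(f"pics/{n}1.png",ctrl.get_image(n)); c=ctrl.camera_info(n); print(n,c["vertical_fov"],c["cx"],c["cy"]);print(np.round(c["T"],4),[k for k in c])
o=ctrl.get_obs();print(o["tcp_pos"],o["orientation"],o["clock"])
E
```

```text
top 49.844600155903336 324.6972652702509 238.28838088697538
[[-0.0068 -0.9842  0.1771  0.2948]
 [-1.      0.0076  0.0039 -0.0564]
 [-0.0052 -0.1771 -0.9842  0.8173]
 [ 0.      0.      0.      1.    ]] ['vertical_fov', 'cx', 'cy', 'T']
side 46.992242297541125 322.61074327630644 237.4634691417445
[[-0.9979 -0.0435  0.0475  0.3989]
 [-0.0636  0.5532 -0.8306  0.8305]
 [ 0.0099 -0.8319 -0.5548  0.6654]
 [ 0.      0.      0.      1.    ]] ['vertical_fov', 'cx', 'cy', 'T']
[ 0.17977955 -0.67616452  0.21334534] [[ 9.66432265e-01  2.56921467e-01 -1.91325656e-04]
 [ 2.56921532e-01 -9.66431810e-01  9.39524529e-04]
 [ 5.64808197e-05 -9.57142499e-04 -9.99999540e-01]] 0.1
```

View pics/top1.png

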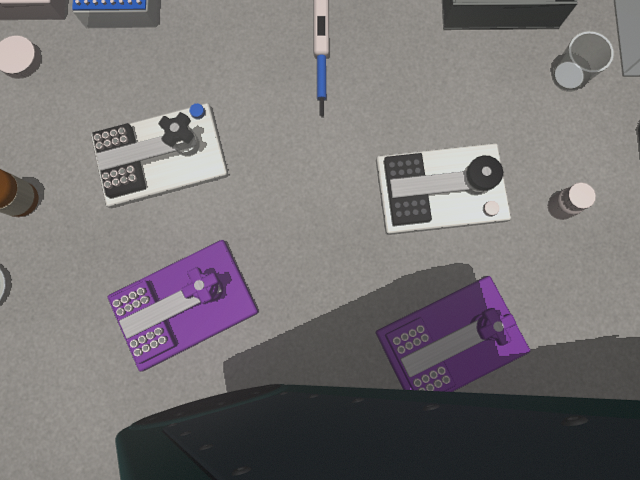

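View pics/side1.png

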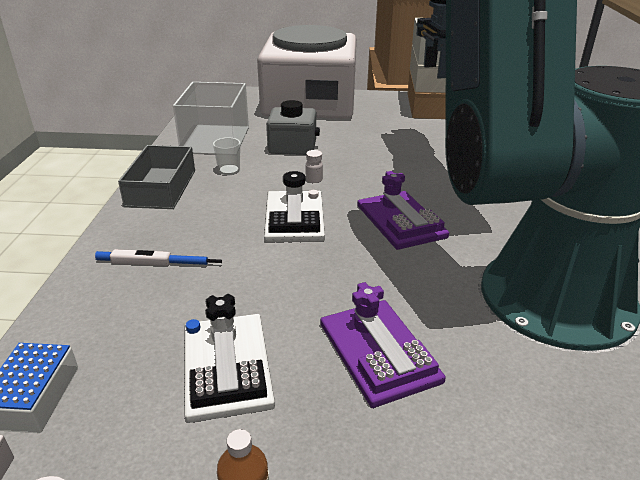

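The loaded white carrier with white tubes carries the black cross knob: about (175,127) in top and (221,304) in side. The round knob is at top (486,173), and the two purple look-alikes are nearer the robot. I'll zoom in on the cross.

```bash
cat > h.py <<'E'
from cell import ctrl
import numpy as np
def cam(n):
    c=ctrl.camera_info(n); return 240/np.tan(np.radians(c["vertical_fov"]/2)),c["cx"],c["cy"],np.array(c["T"])
def at(n,u,v,z):
    f,cx,cy,T=cam(n); d=T[:3,:3]@[(u-cx)/f,(v-cy)/f,1]; o=T[:3,3]; return o+d*(z-o[2])/d[2]
def proj(n,p):
    f,cx,cy,T=cam(n); q=T[:3,:3].T@(np.array(p)-T[:3,3]); return q[:2]/q[2]*f+[cx,cy]
E
python3 - <<'E'
from h import *
import cv2
a=cv2.imread("pics/top1.png")[95:160,140:220]; b=cv2.imread("pics/side1.png")[280:345,185:265]
cv2.imwrite("pics/z1.png",np.vstack([cv2.resize(x,None,fx=4.5,fy=4.5,interpolation=cv2.INTER_CUBIC) for x in(a,b)]))
print(at("top",175,127,.093),at("side",221,302,.093))
print(at("top",175,127,.084),at("side",221,304,.084))
E
```

```text
[0.5947238  0.16758817 0.093     ] [0.59673513 0.17027105 0.093     ]
[0.59845043 0.1703714  0.084     ] [0.59878501 0.16474016 0.084     ]
```

View pics/z1.png

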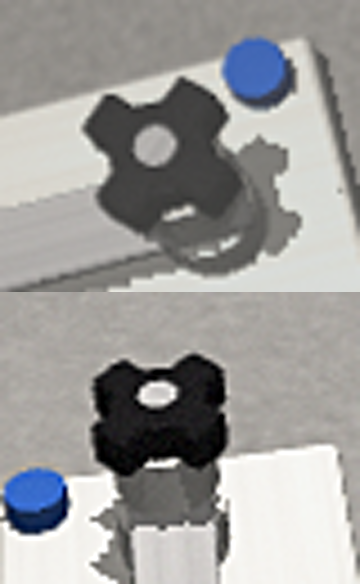

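```bash
cat >> h.py <<'E'
import cv2
def mask(n,p,a,zc):
    m=np.zeros((480*4,640*4),np.uint8)
    for b in(a,a+np.pi/2):
        c,s=np.cos(b),np.sin(b)
        pts=[proj(n,[p[0]+c*l-s*w,p[1]+s*l+c*w,zc+h]) for l in(-.026,.026) for w in(-.0085,.0085) for h in(-.009,.009)]
        cv2.fillConvexPoly(m,cv2.convexHull(np.round((np.array(pts)+.5)*4).astype(np.int32)),255)
    return cv2.resize(m,(640,480),interpolation=cv2.INTER_AREA)/255.
def fit(imgs,x0,zc,rois,thr=75):
    from scipy.optimize import differential_evolution as de
    obs={}
    for n,im in imgs.items():
        u0,v0,u1,v1=rois[n]; g=im[v0:v1,u0:u1].max(axis=2); obs[n]=(g<thr).astype(float)
    def cost(q):
        t=0
        for n in imgs:
            u0,v0,u1,v1=rois[n]; M=mask(n,q[:2],q[2],zc)[v0:v1,u0:u1]; t+=np.abs(M-obs[n]).sum()/M.sum()
        return t
    r=de(cost,[(x0[0]-.015,x0[0]+.015),(x0[1]-.015,x0[1]+.015),(0,np.pi/2)],maxiter=25,popsize=8,seed=1,polish=False)
    return r.x,r.fun
E
python3 - <<'E'
from h import *
I={n:cv2.imread(f"pics/{n}1.png") for n in("top","side")}
R={"top":(155,108,198,148),"side":(203,290,240,327)}
print(at("top",174.2,127.2,.094),at("side",219.9,302.4,.094))
for k in(["top"],["side"],["top","side"]):
    print(k,*fit({n:I[n] for n in k},(.597,.168),.084,R))
E
```

```text
[0.59400678 0.16845278 0.094     ] [0.5979099  0.17251186 0.094     ]Traceback (most recent call last):
  File "<stdin>", line 6, in <module>
  File "h.py", line 27, in fit
    r=de(cost,[(x0[0]-.015,x0[0]+.015),(x0[1]-.015,x0[1]+.015),(0,np.pi/2)],maxiter=25,popsize=8,seed=1,polish=False)
    return fun(*args, **kwargs)
    ret = solver.solve()
    next(self)
    ~~~~^^^^^^
    energy = self.func(parameters)
    return self.f(x, *self.args)
           ~~~~~~^^^^^^^^^^^^^^^
  File "h.py", line 25, in cost
    u0,v0,u1,v1=rois[n]; M=mask(n,q[:2],q[2],zc)[v0:v1,u0:u1]; t+=np.abs(M-obs[n]).sum()/M.sum()
                           ~~~~^^^^^^^^^^^^^^^^^
  File "h.py", line 14, in mask
    pts=[proj(n,[p[0]+c*l-s*w,p[1]+s*l+c*w,zc+h]) for l in(-.026,.026) for w in(-.0085,.0085) for h in(-.009,.009)]
         ~~~~^^^^^^^^^^^^^^^^^^^^^^^^^^^^^^^^^^^^
  File "h.py", line 8, in proj
    f,cx,cy,T=cam(n); q=T[:3,:3].T@(np.array(p)-T[:3,3]); return q[:2]/q[2]*f+[cx,cy]
              ~~~^^^
  File "h.py", line 4, in cam
    c=ctrl.camera_info(n); return 240/np.tan(np.radians(c["vertical_fov"]/2)),c["cx"],c["cy"],np.array(c["T"])
ValueError: time passes only in moves, steps and waits
```

```bash
sed -i 's/^def cam(n)/import functools\n@functools.cache\ndef cam(n)/' h.py
python3 - <<'E'
from h import *
I={n:cv2.imread(f"pics/{n}1.png") for n in("top","side")}
R={"top":(155,108,198,148),"side":(203,290,240,327)}
for k in(["top"],["side"],["top","side"]):
    print(k,*fit({n:I[n] for n in k},(.597,.168),.084,R))
E
```

```text
['top'] [0.59509305 0.1686849  0.95880462] 0.27586687216078865
['side'] [0.59831333 0.17014612 0.96231739] 0.2197958913187541
['top', 'side'] [0.59709889 0.17002546 1.00752087] 0.5317868615860329
```

Emit:
carry_out([
  [4,-4.6,0,-0.1,7.5],
  [8,-9.2,0,-0.2,7.5],
  [12,-13.8,0,-0.3,7.5],
  [16,-18.4,0,-0.4,7.5],
  [20,-23,0,-0.5,7.5],
], newtons=40)

```text
clock: 0.72
tcp_pos: [0.3144, -0.401, 0.2138]
orientation: [[0.723, 0.691, 0.0], [0.691, -0.723, 0.0], [0.0, -0.0, -1.0]]
force: [0.3, -0.5, -0.1]
gripper_width: 0.0748
gripper_force: 0.0
```

Emit:
carry_out([
  [5.8,-2.1,0,-0.1,7.5],
  [11.6,-4.2,0,-0.2,7.5],
  [17.4,-6.4,0,-0.2,7.5],
  [23.2,-8.5,0,-0.2,7.5],
  [29,-10.6,0,-0.2,7.5],
])

```text
clock: 1.35
tcp_pos: [0.4518, -0.1243, 0.2141]
orientation: [[0.574, 0.819, 0.0], [0.819, -0.574, -0.0], [0.0, 0.0, -1.0]]
force: [2.1, -1.6, 0.2]
gripper_width: 0.0747
gripper_force: 0.0
```

Emit:
carry_out([
  [5.6,-2.1,1,0,7.5],
  [11.2,-4.1,3,0,7.5],
  [16.8,-6.2,5,0,7.5],
  [22,-8,6,0,7.5],
  [24,-9,6,0,7.5],
])

```text
clock: 1.98
tcp_pos: [0.5151, 0.1244, 0.1529]
orientation: [[0.572, 0.82, -0.001], [0.82, -0.572, -0.0], [-0.001, -0.001, -1.0]]
force: [0.0, -1.5, -0.0]
gripper_width: 0.0747
gripper_force: 0.0
```

Emit:
carry_out([
  [4.2,2,0,0,7.5],
  [8.4,4.1,0,0,7.5],
  [8.4,4.1,0,0,7.5],
  [8.4,4.1,0,0,7.5],
  [8.4,4.1,0,0,7.5],
])

```text
clock: 2.6
tcp_pos: [0.596, 0.1667, 0.1538]
orientation: [[0.574, 0.819, -0.001], [0.819, -0.574, -0.0], [-0.001, -0.001, -1.0]]
force: [0.2, 0.5, 0.9]
gripper_width: 0.0751
gripper_force: 0.0
```

Run:
```python
from h import *
o=ctrl.get_obs();print(o["tcp_pos"],o["orientation"],o["joints"])
for n in("side","top"): cv2.imwrite(f"pics/{n}2.png",ctrl.get_image(n))
a=cv2.imread("pics/side2.png")
p=proj("side",o["tcp_pos"]);print(p,proj("top",o["tcp_pos"]))
u,v=int(p[0]),int(p[1])
b=cv2.imread("pics/top2.png")[60:180,100:250]
cv2.imwrite("pics/z2.png",np.hstack([cv2.resize(a[v-65:v+85,u-65:u+65],(390,450)),cv2.resize(b,(390,450))]))
```

```text
[0.59604927 0.1667175  0.15375225] [[ 5.73927812e-01  8.18905531e-01 -7.73444196e-04]
 [ 8.18905668e-01 -5.73928101e-01 -2.04299980e-04]
 [-6.11203742e-04 -5.16124396e-04 -9.99999680e-01]] [ 2.35087710e-01  3.31637904e-01  1.92924613e+00 -2.40034728e-05
  8.81508381e-01  8.46397525e-01]
[218.28280443 270.05028989] [162.79226524 108.81519509]
```

View pics/z2.png

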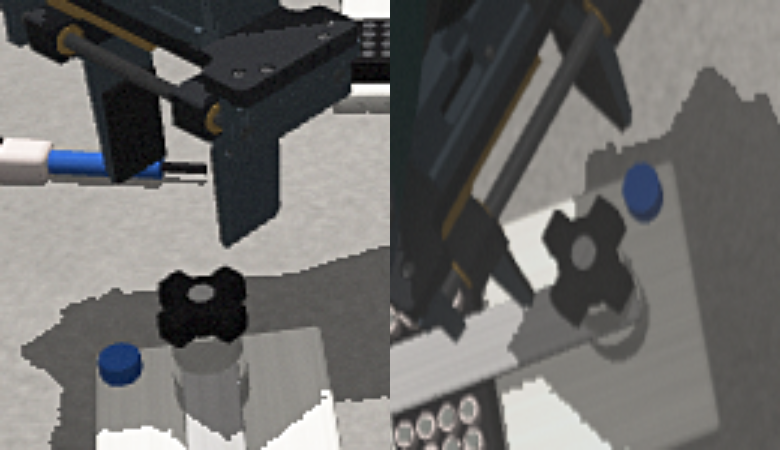

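The side view shows the fingers straddling the knob: tip midpoint about (217,272), against a projected TCP of (218,270). The knob is untouched, so I descend.

Emit:
carry_out([
  [0.3,-0.1,2.5,0,7.5],
  [0.3,-0.1,5,0,7.5],
  [0.3,-0.1,7,0,7.5],
  [0.3,-0.1,8.7,0,7.5],
  [0.3,-0.1,8.7,0,7.5],
])

```text
clock: 3.32
tcp_pos: [0.5972, 0.17, 0.0658]
orientation: [[0.574, 0.819, -0.002], [0.819, -0.574, -0.0], [-0.001, -0.001, -1.0]]
force: [0.1, 0.8, -0.2]
gripper_width: 0.0749
gripper_force: 0.0
```

Emit:
carry_out([
  [0,0,0,0,5.5],
  [0,0,0,0,4.9],
  [0,0,0,0,4.9],
  [0,0,0,0,4.9],
  [0,0,0,0,4.9],
], newtons=12)

```text
clock: 3.95
tcp_pos: [0.5978, 0.1707, 0.0675]
orientation: [[0.574, 0.819, -0.0], [0.819, -0.574, 0.001], [0.0, -0.0, -1.0]]
force: [-5.2, 3.6, 4.7]
gripper_width: 0.0521
gripper_force: 12.0
```

Run:
```python
from h import *
o=ctrl.get_obs();print(o["tcp_pos"],o["orientation"][:2],o["force"],o["ft_torque"])
a=ctrl.get_image("side");b=ctrl.get_image("top")
cv2.imwrite("pics/z3.png",np.hstack([cv2.resize(a[240:360,160:280],(400,400)),cv2.resize(b[70:190,110:230],(400,400))]))
```

```text
[0.59779123 0.17068791 0.06754213] [[ 5.73714413e-01  8.19055415e-01 -1.44991760e-05]
 [ 8.19055305e-01 -5.73714327e-01  5.27413283e-04]] [-5.21411982  3.60919718  4.6674811 ] [0.63218709 0.57486547 0.03973738]
```

View pics/z3.png

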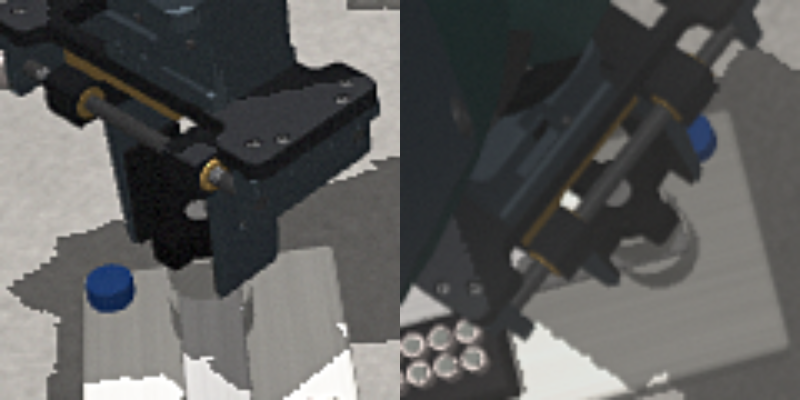

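The knob is gripped squarely across opposite lobes, with the opening at 52.1 mm. I turn it back, trimming 1 mm to ease the side load.

Emit:
carry_out([
  [0,-0.1,0,0,4.9],
  [0,-0.1,0,-0.12,4.9],
  [0,-0.1,0,-0.24,4.9],
  [0,-0.1,0,-0.36,4.9],
  [0,-0.1,0,-0.48,4.9],
], newtons=15)

```text
clock: 4.68
tcp_pos: [0.5972, 0.1709, 0.0672]
orientation: [[0.127, 0.992, 0.001], [0.992, -0.127, 0.0], [0.0, 0.001, -1.0]]
force: [-0.0, 1.7, -0.8]
gripper_width: 0.0521
gripper_force: 15.0
```

Emit:
carry_out([
  [0,0,0,-0.12,4.9],
  [0,0,0,-0.24,4.9],
  [0,0,0,-0.36,4.9],
  [0,0,0,-0.49,4.9],
  [0,0,0,-0.49,4.9],
])

```text
clock: 5.3
tcp_pos: [0.5968, 0.1709, 0.0669]
orientation: [[-0.351, 0.937, -0.0], [0.937, 0.351, 0.0], [0.0, -0.0, -1.0]]
force: [-2.0, 2.0, -2.0]
gripper_width: 0.0518
gripper_force: 15.0
```

Emit:
carry_out([
  [0,0,0.3,0,4.9],
  [0,0,0.6,0,4.9],
  [0,0,0.9,0,4.9],
  [0,0,1.1,0,4.9],
  [0,0,1.1,0,4.9],
])

```text
clock: 5.92
tcp_pos: [0.597, 0.1708, 0.0567]
orientation: [[-0.351, 0.936, -0.001], [0.936, 0.351, -0.0], [-0.0, -0.001, -1.0]]
force: [-9.1, 0.2, 15.2]
gripper_width: 0.0521
gripper_force: 15.0
```

The 15 N upward force could be the knob on its seat or the pads slipping. I release slightly to let it fall, and look.

Emit:
carry_out([
  [0,0,0,0,5.8],
  [0,0,0,0,6],
  [0,0,0,0,6],
  [0,0,0,0,6],
  [0,0,0,0,6],
])

```text
clock: 6.55
tcp_pos: [0.5971, 0.1708, 0.0559]
orientation: [[-0.351, 0.936, 0.0], [0.936, 0.351, -0.0], [-0.0, 0.0, -1.0]]
force: [0.7, 0.0, 0.9]
gripper_width: 0.0599
gripper_force: 0.0
```

Run:
```python
from h import *
o=ctrl.get_obs();print(o["tcp_pos"],o["force"])
a=ctrl.get_image("side");b=ctrl.get_image("top")
for z in(.094,.084): print(z,proj("side",[.5972,.1705,z]))
cv2.imwrite("pics/z4.png",np.hstack([cv2.resize(a[270:350,180:260],(400,400)),cv2.resize(b[90:170,130:210],(400,400))]))
```

```text
[0.59710928 0.170817   0.05589858] [0.6557883  0.03678844 0.88672816]
0.094 [220.62023176 301.59542425]
0.084 [221.20126059 306.40910407]
```

View pics/z4.png

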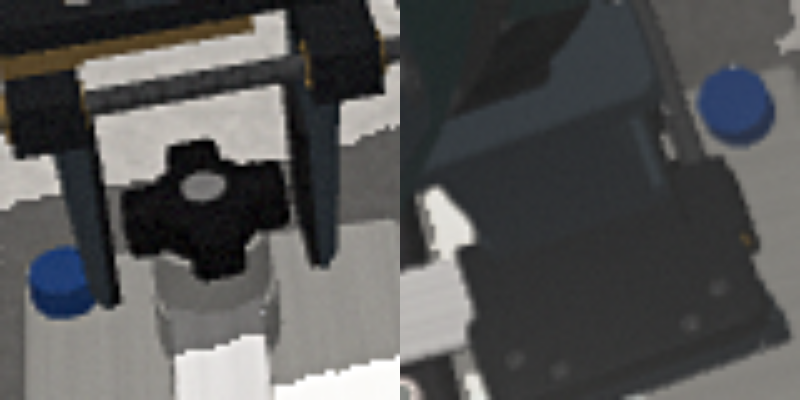

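The side view has the cap at about (220.6,306.8), against 302.4 while high and 306.4 predicted for a 10 mm drop, so the knob is down and turned back. I regrip and turn it forwards.

Emit:
carry_out([
  [0,0,0,0,4.9],
  [0,0,0,0,4.9],
  [0,0,0,0,4.9],
  [0,0,0,0.12,4.9],
  [0,0,0,0.24,4.9],
])

```text
clock: 7.28
tcp_pos: [0.597, 0.1708, 0.056]
orientation: [[-0.115, 0.993, -0.0], [0.993, 0.115, -0.0], [-0.0, -0.0, -1.0]]
force: [-1.7, -1.4, 3.1]
gripper_width: 0.0522
gripper_force: 15.0
```

Emit:
carry_out([
  [0,0,0,0.12,4.9],
  [0,0,0,0.24,4.9],
  [0,0,0,0.36,4.9],
  [0,0,0,0.48,4.9],
  [0,0,0,0.6,4.9],
])

```text
clock: 7.9
tcp_pos: [0.5974, 0.1707, 0.056]
orientation: [[0.466, 0.885, 0.001], [0.885, -0.466, -0.0], [0.0, 0.001, -1.0]]
force: [-0.8, -3.1, 1.2]
gripper_width: 0.0523
gripper_force: 15.0
```

Emit:
carry_out([
  [0,0,0,0.12,4.9],
  [0,0,0,0.24,4.9],
  [0,0,0,0.36,4.9],
  [0,0,0,0.42,4.9],
  [0,0,0,0.42,4.9],
])

```text
clock: 8.52
tcp_pos: [0.5976, 0.1705, 0.056]
orientation: [[0.784, 0.621, 0.001], [0.621, -0.784, -0.0], [0.001, 0.001, -1.0]]
force: [1.8, -5.5, 0.5]
gripper_width: 0.052
gripper_force: 15.0
```

Turned forwards 1.26 rad without resistance. I let go and rise.

Emit:
carry_out([
  [0,0,0,0,6],
  [0,0,0,0,7],
  [0,0,0,0,7.5],
  [0,0,-0.5,0,7.5],
  [0,0,-2,0,7.5],
])

```text
clock: 9.15
tcp_pos: [0.5966, 0.1708, 0.0761]
orientation: [[0.784, 0.621, -0.001], [0.621, -0.784, -0.0], [-0.001, -0.001, -1.0]]
force: [0.1, -0.7, 0.6]
gripper_width: 0.0752
gripper_force: 0.0
```

Emit:
carry_out([
  [0,0,-3,0,7.5],
  [0,0,-6,0,7.5],
  [0,0,-9,0,7.5],
  [0,0,-10,0,7.5],
  [0,0,-10,0,7.5],
])

```text
clock: 9.78
tcp_pos: [0.5973, 0.1709, 0.1765]
orientation: [[0.784, 0.621, 0.001], [0.621, -0.784, 0.0], [0.001, 0.0, -1.0]]
force: [-0.0, -0.1, -1.9]
gripper_width: 0.0751
gripper_force: 0.0
```

Run:
```python
from h import *
o=ctrl.get_obs();print(o["tcp_pos"],o["force"])
a=ctrl.get_image("side");b=ctrl.get_image("top")
cv2.imwrite("pics/z5.png",np.hstack([cv2.resize(a[270:350,180:260],(400,400)),cv2.resize(b[90:170,130:210],(400,400))]))
R={"side":(203,290,240,330)}
for z in (.084,.074): print(z,*fit({"side":a},(.598,.170),z,R,60))
```

```text
[0.59727116 0.17086153 0.17651434] [-0.01515695 -0.07949382 -1.91551959]
0.084 [0.59590851 0.18137258 0.70028455] 0.20580961232494763
0.074 [0.59864323 0.17026483 0.72783426] 0.18445352013631564
```

View pics/z5.png

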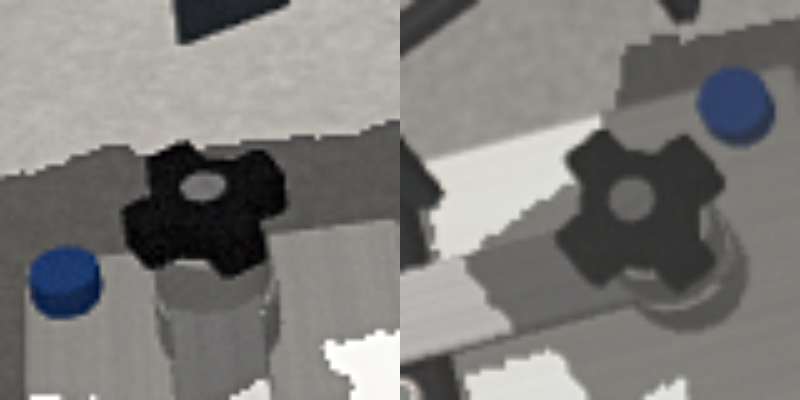

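The knob is still down: the cap stays at side (220.6,307), and the 74 mm fit lands on the known axis. It is about 0.25 rad forwards of its start, so about 0.9 to 1.2 rad, and the hand is clear.

```bash
python3 -c "
from cell import ctrl
print(ctrl.hand_in())"
```

```text
the job is handed in; nothing more can be done
None
```

The four-lobed knob was turned back, dropped onto the thread, turned forwards about a fifth of a turn and released; it stayed down in the last pictures, the round knob was never approached, and the job is handed in with no verdict shown.

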